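# Line up the bench supplies by height on the parts rail

### The arm

A 7-joint arm with a two-finger parallel gripper is mounted at the origin on a cart in front of the work surface, level with it; the furniture and walls round the work are solid. World frame = base frame: x ahead of the robot, y to its left, z up, the work surface at z = 0. Lengths are in m, angles in rad, forces in N, time in s.
With the tool pointing down it reaches from about 0.4 to 0.85 m from the base axis. Payload 6.9 kg.
Tool frame: the origin (TCP) lies between the finger pads; the fingertips stand 22 mm ahead of it and the grasp point (between the pads) lies 3 mm ahead of it; z points along the fingers, y is the line along which they close (so a half turn about z gives the same grasp; the last joint's range is limited). The gripper opens to 85 mm and grips with 20 to 120 N. Pads are 22 mm wide; open, the fingers measure 114 mm over their backs; the gripper's body (76 mm by 85 mm) begins 54 mm behind the grasp point. The pads swing forward as they close: fully open they stand 13 mm farther back than shut.
Start: joints at [-1.151, 0.507, -0.238, 1.5, 0.126, 1.149, -0.155], TCP at [0.193, 0.594, 0.253] pointing down, gripper open.
Joint ranges: [-3.08, 3.08], [-0.24, 2.05], [-1.43, 1.35], [0, 2.5], [-1.52, 4.66], [0.17, 1.96], [-2.89, 2.89]. Speed limits (rad/s): [2.39, 2.39, 3.14, 3.14, 3.14, 3.14, 3.14].

### API

Orientations are given as a unit quaternion [x, y, z, w].
In Python, from cell import ctrl gives the robot as it stands.
- The arm moves only by the tool jog_arm, never from a script. Its argument "series" is a list that holds one entry, the list of rows, each a list of 5 numbers: the gripper command: -1 is fully open, 1 is shut, values between are in proportion, then the shift along the world's x, y, z in m, then the turn about the world's z in rad. In form: [[[hand, tx, ty, tz, spin], ...]]. A call has 1 to 5 rows; each row shifts and turns the commanded pose from where the row before left it; what a row does not reach is not made up. A row lasts 1/10 s, in which the tool goes at most 50 mm and 8.59 degrees, less where a joint would pass 70% of its speed; a pose out of reach is approached as far as the arm can. A call with a gripper value outside its range is refused whole. The fingers move at their own pace and stop on an object; the grip force is fixed at half the most. Time passes only in rows, so rows that do not move let the fingers close. It gives the time, the measured TCP pose, the force, the opening and the grip force at its end, in the units of the state.
- ctrl.read_state(): the state, without advancing time (a new reading comes with each control period).
- ctrl.grab_frame(name): name is "scene" or "top" or "wrist"; returns a dict with "pixels" (480x640x3 uint8, red, green, blue), "z_map" (480x640 float32, m along the optical axis (not along the pixel's ray), 0 where there is no reading), "intrinsics" (3x3 intrinsics, pixels), "world_from_camera" (4x4, takes a point from camera to world coordinates). Camera axes: x right, y down, z forward; pixel columns grow to the right and rows downward; lengths in m; the calibration is good to about 2 mm. A picture is of the moment at which its call begins.
- ctrl.finish_job(): hands the job in; it is judged then, once.
The state is a dict: "time_s": time; "joints": joint angles; "qd": joint speeds; "joint_efforts": joint torques, N m; "tcp_pos": TCP position; "eef_rot": TCP orientation; "force": force on the tool from outside, world axes, zero at the start; "moment": the same for the moment, N m; "finger_gap": opening from 0.0 (shut) to 1.0 (fully open); "finger_force": force on a finger pad.
Only numpy, scipy, OpenCV 4.12 (cv2) and the standard library are available. Lean on these libraries where they do the work, as an engineer would, in place of code of your own. Each camera call takes 0.05 s, during which the arm holds its last target. There are 200 camera calls.

### The job

Tidy the bench supplies onto the wooden rail: stand the yellow tin, the solder reel, the jar of screws and the cream carton upright, each centred on its own cork mark, in order of height. The lowest goes on the mark at the end with the red tab and the tallest on the mark at the end with the white tab.

Things in the scene. Friction and masses are not known exactly. Their poses are not given: they have to be found in the camera images.
- flux_tin: flat round yellow tin, 48 mm diameter, 20 mm tall (the lowest of the four). Origin: centre of its underside, z up.
- solder_reel: reel of solder wire lying flat, blue flanges of 54 mm diameter, 36 mm tall. Origin: centre of its underside, z up (the reel's axis).
- screw_jar: clear glass jar of screws with a grey lid, 44 mm diameter (lid 39 mm, from 56 mm up), 67 mm tall. Origin: centre of its underside, z up.
- tall_carton: cream cardboard carton, square, 46 x 46 mm, 100 mm tall, standing upright. Origin: centre of its underside, z up; x and y are square to its side faces.
- red_tab: red plastic tab, 40 x 12 x 3 mm, let into the rail's top at one end of the rail (its centre 37.5 mm beyond the centre of the end mark, in line with the row); it stands 1 mm proud. It shows the end for the lowest thing. Origin: centre of its underside. Fixed.
- white_tab: white plastic tab like the red one, at the other end of the rail. Fixed.
- mark_1: round cork mark, 56 mm diameter, the first from the left of four, 75 mm apart in a straight row, flush in the top of a fixed dark wooden rail (320 x 64 mm). Origin: on its axis, 2 mm below its top, which is 12.3 mm above the sill; y runs along the row to the left, x away from the robot. The corner of a tall fixed computer tower stands 0.1 m behind the row's middle: come from the front or left.
- mark_2: round cork mark, 56 mm diameter, the second from the left of four, 75 mm apart in a straight row, flush in the top of a fixed dark wooden rail (320 x 64 mm). Origin: on its axis, 2 mm below its top, which is 12.3 mm above the sill; y runs along the row to the left, x away from the robot. The corner of a tall fixed computer tower stands 0.1 m behind the row's middle: come from the front or left.
- mark_3: round cork mark, 56 mm diameter, the third from the left of four, 75 mm apart in a straight row, flush in the top of a fixed dark wooden rail (320 x 64 mm). Origin: on its axis, 2 mm below its top, which is 12.3 mm above the sill; y runs along the row to the left, x away from the robot. The corner of a tall fixed computer tower stands 0.1 m behind the row's middle: come from the front or left.
- mark_4: round cork mark, 56 mm diameter, the last from the left of four, 75 mm apart in a straight row, flush in the top of a fixed dark wooden rail (320 x 64 mm). Origin: on its axis, 2 mm below its top, which is 12.3 mm above the sill; y runs along the row to the left, x away from the robot. The corner of a tall fixed computer tower stands 0.1 m behind the row's middle: come from the front or left.
There are look-alikes about, which are no part of the job. Leave any pink or turquoise look-alike of the flux_tin alone.

How it is judged:
By the outcome, as a careful person would: the job done as asked, in the order asked, and still so for the second after the job is handed in, with the robot touching nothing.
It also fails if it takes over 144 s, if anything falls off the work surface, if the arm or the gripper's body presses on something with over 40 N, if the wrist force passes 120 N, or if a joint passes its speed limit or range.

## Working session

There is one attempt and no reset: what is moved stays moved. The work goes in short steps, Python scripts to look and compute and a tool call to move; the robot and the scene stay as the last step left them, time stands still between calls to the robot, and variables do not carry over. Pictures are saved under pics/ and viewed, at most 14 in all, crops included, and the job is handed in when it is done.

Besides the shell and the picture viewer there is one more tool, called as name(argument=value, ...) on one line, values as JSON. jog_arm: Moves the arm, as the interface text tells. Its arguments: {"type":"object","properties":{"series":{"type":"array"}},"required":["series"]}

```bash
mkdir -p pics
cat > h.py <<'E'
import numpy as np, cv2
from cell import ctrl
def grab(n):
    f=ctrl.grab_frame(n); np.savez('/tmp/'+n+'.npz',**f); return f
def world(f):
    K,T,z=f['intrinsics'],f['world_from_camera'],f['z_map']
    v,u=np.mgrid[:480,:640]
    P=np.stack([(u-K[0,2])/K[0,0]*z,(v-K[1,2])/K[1,1]*z,z],-1)
    return P@T[:3,:3].T+T[:3,3]
def ray(f,u,v,h):
    K,T=f['intrinsics'],f['world_from_camera']
    d=T[:3,:3]@np.array([(u-K[0,2])/K[0,0],(v-K[1,2])/K[1,1],1]); o=T[:3,3]
    return o+d*(h-o[2])/d[2]
def save(f,n): cv2.imwrite('pics/'+n+'.png',f['pixels'][...,::-1])
E
python3 - <<'E'
from h import *
for n in('scene','top'):
    f=grab(n); save(f,n+'0'); print(n,f['world_from_camera'].round(3).tolist())
s=ctrl.read_state(); print(s)
E
```

```text
scene [[0.816, -0.452, 0.36, 0.106], [-0.577, -0.648, 0.497, -0.693], [0.009, -0.613, -0.79, 1.047], [0.0, 0.0, 0.0, 1.0]]
top [[0.021, -0.995, 0.093, 0.483], [-1.0, -0.019, 0.017, -0.058], [-0.015, -0.093, -0.996, 1.156], [0.0, 0.0, 0.0, 1.0]]
{'time_s': 0.1, 'joints': array([-1.15151323,  0.50825694, -0.23750945,  1.50100319,  0.12570104,
        1.14886549, -0.15479515]), 'qd': array([ 0.00145487, -0.00210356,  0.00022461, -0.00119606,  0.00102659,
       -0.00168894,  0.00027839]), 'joint_efforts': array([-4.59987670e-03, -6.21829391e+01, -2.19462454e+00, -2.50203520e+01,
        1.24622704e-02,  7.83664989e-03, -5.16535081e-06]), 'tcp_pos': array([0.19287071, 0.59408755, 0.25252406]), 'eef_rot': array([ 1.56251452e-01,  9.87717007e-01, -7.66102733e-04, -1.04980433e-04]), 'force': array([ 0.47234604, -0.35676926, -0.72487964]), 'moment': array([-0.04643893, -0.05557802,  0.01211822]), 'finger_force': 0.0, 'finger_gap': 0.9991339616664757}
```

View pics/scene0.png

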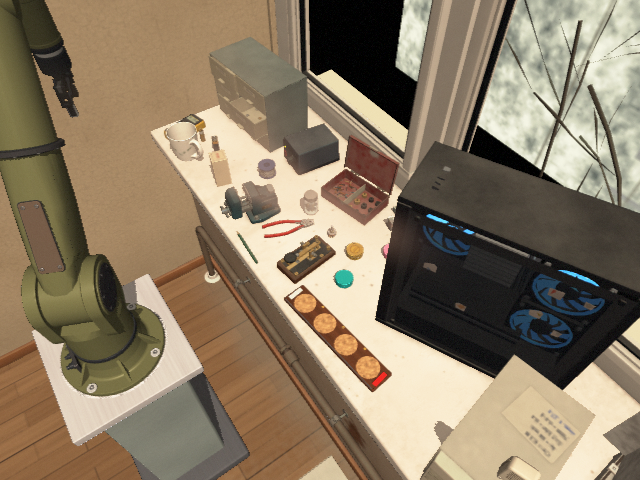

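View pics/top0.png

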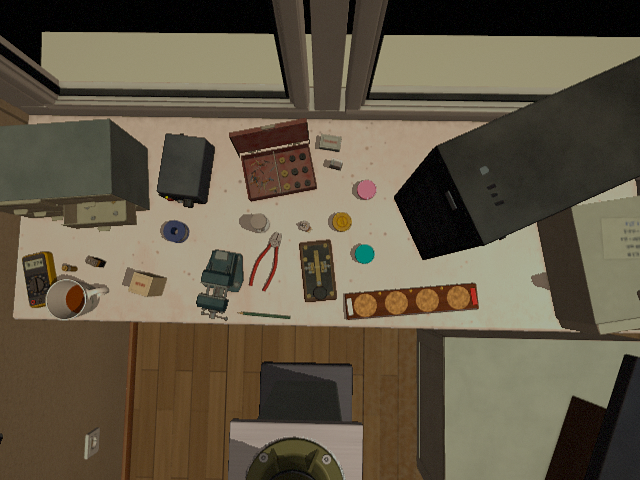

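Top view: white tab at (350,306), red at (475,296), and the marks at (365,306), (397,302), (427,300), (458,297). Tin is at (342,222), reel at (175,231), jar at (255,222), carton at (147,283). So the order is mark_1 carton, mark_2 jar, mark_3 reel, mark_4 tin.

Run:
```python
from h import *
f=dict(np.load('/tmp/top.npz')); P=world(f); hsv=cv2.cvtColor(f['pixels'],cv2.COLOR_RGB2HSV)
def box(n,u0,v0,u1,v1,zlo,zhi):
    p=P[v0:v1,u0:u1].reshape(-1,3); m=(p[:,2]>zlo)&(p[:,2]<zhi); q=p[m]
    r=cv2.minAreaRect((q[:,:2]*1000).astype(np.float32))
    c,rad=cv2.minEnclosingCircle((q[:,:2]*1000).astype(np.float32))
    print(n,m.sum(),'rect',np.round(r[0],1),np.round(r[1],1),round(r[2],1),'circ',np.round(c,1),round(rad,1),'z',np.percentile(q[:,2],[5,50,95]).round(4))
box('tin',325,205,358,240,.012,.03)
box('reel',155,212,195,250,.028,.045)
box('jar',235,205,275,240,.055,.075)
box('carton',110,255,175,305,.09,.11)
def hue(n,u0,v0,u1,v1,lo,hi,h):
    m=cv2.inRange(hsv[v0:v1,u0:u1],np.array(lo),np.array(hi)); k,l,s,c=cv2.connectedComponentsWithStats(m)
    for i in range(1,k):
        if s[i,4]>40: print(n,s[i,4],(c[i]+[u0,v0]).round(1),ray(f,*(c[i]+[u0,v0]),h).round(4))
hue('marks',335,275,490,325,(8,80,130),(25,255,255),.0123)
hue('red',462,275,490,320,(0,150,120),(6,255,255),.0133)
hue('white',335,275,362,325,(0,0,150),(180,60,255),.0133)
print('rail z',P[290:318,360:460,2].mean(), 'bench', np.median(P[260:280,400:450,2]))
# objects higher than 60mm list
print('heights: vice',P[250:315,195:243,2].max(),'vise box',P[240:300,300:335,2].max(),'mug',P[275:320,45:110,2].max(),'blackbox',P[135:205,160:212,2].max(),'compart',P[120:200,230:316,2].max())
for n,(u,v) in dict(drawer=(100,212),blk=(180,205),blkR=(205,205),cmpBL=(247,197),vice=(215,255),viceR=(240,260),mugR=(105,290),towerL=(420,255),tcorner=(440,148)).items(): print(n,P[v,u].round(3))
```

```text
tin 305 rect [623.4 -99.6] [47.3 70.9] 82.1 circ [623.7 -92.6] 38.6 z [0.015  0.0186 0.0222]
reel 350 rect [603.1 303.3] [51.7 52.7] 29.0 circ [603.6 304.4] 27.2 z [0.032  0.0356 0.0391]
jar 209 rect [626.8  96.8] [36.7 36.6] 26.6 circ [626.5  97.5] 19.1 z [0.0618 0.0658 0.0698]
carton 444 rect [473.7 353.9] [47.3 46.3] 74.3 circ [473.3 353.7] 30.8 z [0.0954 0.0996 0.103 ]
marks 405 [458.  297.2] [ 0.4567 -0.3848  0.0123]
marks 401 [427.  299.8] [ 0.449  -0.3102  0.0123]
marks 403 [396.  302.3] [ 0.4415 -0.2357  0.0123]
marks 399 [364.9 304.9] [ 0.4336 -0.161   0.0123]
red 80 [473.5 295.8] [ 0.4609 -0.4217  0.0133]
white 773 [345.9 296. ] [ 0.4539 -0.1147  0.0133]
white 70 [349.5 306.3] [ 0.4295 -0.1236  0.0133]
rail z 0.016791545714731636 bench -0.0004895960562729673
heights: vice 1.156039657398211 vise box 1.156039657398211 mug 1.156039657398211 blackbox 1.156039657398211 compart 1.156039657398211
drawer [0.639 0.467 0.077]
blk [ 0.672  0.304 -0.001]
blkR [ 0.673  0.241 -0.   ]
cmpBL [ 0.696  0.137 -0.007]
vice [0.544 0.194 0.072]
viceR [0.536 0.146 0.011]
mugR [0.457 0.45  0.063]
towerL [ 0.557 -0.293  0.014]
tcorner [ 0.695 -0.235  0.447]
```

jog_arm(series=[[[-1, 0.028, -0.024, 0, -0.14], [-1, 0.028, -0.024, 0, -0.14], [-1, 0.028, -0.024, 0, -0.14], [-1, 0.028, -0.024, 0, -0.14], [-1, 0.028, -0.024, 0, -0.14]]])

```text
time_s: 0.6
tcp_pos: [0.3338, 0.4732, 0.253]
eef_rot: [0.488, 0.873, -0.0, -0.0]
force: [-0.1, -0.1, 0.7]
finger_gap: 0.999
finger_force: 0.0
```

jog_arm(series=[[[-1, 0.028, -0.024, 0, -0.14], [-1, 0.028, -0.024, 0, -0.14], [-1, 0.028, -0.024, 0, -0.14], [-1, 0.028, -0.024, 0, -0.14], [-1, 0.028, -0.024, 0, -0.14]]])

```text
time_s: 1.1
tcp_pos: [0.4737, 0.3532, 0.253]
eef_rot: [0.758, 0.653, -0.0, -0.0]
force: [1.0, 1.2, -0.5]
finger_gap: 1.0
finger_force: 0.0
```

jog_arm(series=[[[-1, 0, 0, 0, -0.13], [-1, 0, 0, 0, 0], [-1, 0, 0, 0, 0]]])

```text
time_s: 1.4
tcp_pos: [0.4721, 0.3552, 0.2529]
eef_rot: [0.795, 0.606, -0.0, -0.0]
force: [-0.1, 0.0, -0.1]
finger_gap: 1.005
finger_force: 0.0
```

```bash
cat >> h.py <<'E'
def yaw(s):
    x,y,z,w=s['eef_rot']; return np.degrees(np.arctan2(1-2*(x*x+z*z),2*(x*y-z*w)))
def st():
    s=ctrl.read_state(); print('t',s['time_s'],'tcp',s['tcp_pos'].round(4),'yaw',round(yaw(s),2),'q',s['joints'].round(2),'F',s['force'].round(1),'gap',round(s['finger_gap'],3),'ff',round(s['finger_force'],1),'rot',s['eef_rot'].round(3)); return s
E
python3 - <<'E'
from h import *
st(); f=grab('wrist'); save(f,'w1'); print(f['world_from_camera'].round(3).tolist())
P=world(f); q=P.reshape(-1,3); q=q[(q[:,2]>.09)&(q[:,2]<.108)&(abs(q[:,0]-.47)<.06)&(abs(q[:,1]-.354)<.06)]
print(len(q),cv2.minAreaRect((q[:,:2]*1000).astype(np.float32)))
E
```

```text
t 1.4 tcp [0.4721 0.3552 0.2529] yaw -15.35 q [-0.81  0.46  0.2   1.6  -0.1   1.1  -0.86] F [-0.1  0.  -0.1] gap 1.005 ff 0.0 rot [ 0.795  0.606 -0.    -0.   ]
[[0.964, -0.25, -0.087, 0.494], [-0.264, -0.912, -0.313, 0.436], [-0.001, 0.325, -0.946, 0.373], [0.0, 0.0, 0.0, 1.0]]
4770 ((474.0814514160156, 354.4966125488281), (46.3452033996582, 46.039920806884766), 74.55107116699219)
```

View pics/w1.png

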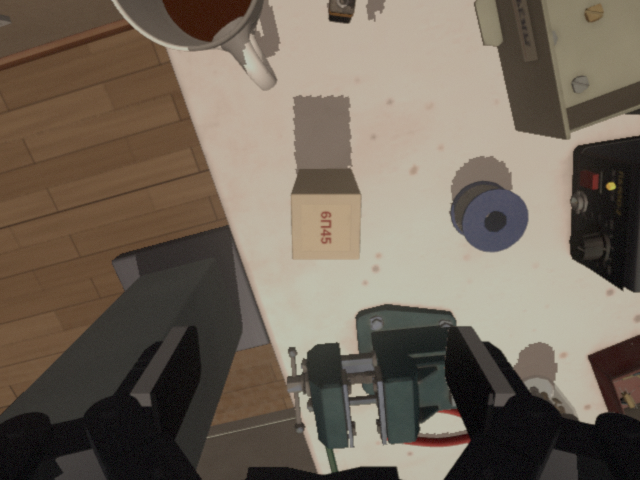

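The carton's top is at pixel (326,226), square to the fingers, and both views put it at (0.474, 0.354). I'll descend and grip.

jog_arm(series=[[[-1, 0.002, -0.001, -0.03, 0], [-1, 0, 0, -0.04, 0], [-1, 0, 0, -0.04, 0], [-1, 0, 0, -0.035, 0], [-1, 0, 0, -0.03, 0]]])

```text
time_s: 1.95
tcp_pos: [0.4735, 0.3543, 0.0764]
eef_rot: [0.795, 0.606, -0.001, -0.0]
force: [-0.1, -0.3, 0.4]
finger_gap: 1.001
finger_force: 0.0
```

jog_arm(series=[[[-1, 0, 0, 0, 0], [-1, 0, 0, 0, 0], [1, 0, 0, 0, 0], [1, 0, 0, 0, 0], [1, 0, 0, 0, 0]]])

```text
time_s: 2.45
tcp_pos: [0.4755, 0.3541, 0.0798]
eef_rot: [0.797, 0.604, 0.001, -0.0]
force: [-1.8, 2.0, 11.0]
finger_gap: 0.535
finger_force: 59.2
```

jog_arm(series=[[[1, 0, 0, 0, 0], [1, 0, 0, 0, 0], [1, 0, 0, 0, 0], [1, 0, 0, 0, 0], [1, 0, 0, 0, 0]]])

```text
time_s: 2.95
tcp_pos: [0.4755, 0.354, 0.0799]
eef_rot: [0.797, 0.604, 0.001, -0.0]
force: [-1.3, 0.1, 5.4]
finger_gap: 0.534
finger_force: 60.1
```

jog_arm(series=[[[1, 0, 0, 0.02, 0], [1, 0, 0, 0.03, 0], [1, 0, 0, 0.03, 0], [1, 0, 0, 0.03, 0], [1, 0, 0, 0.02, 0]]])

```text
time_s: 3.45
tcp_pos: [0.4755, 0.3537, 0.2113]
eef_rot: [0.797, 0.604, 0.002, -0.0]
force: [0.6, -0.6, -0.2]
finger_gap: 0.531
finger_force: 61.1
```

jog_arm(series=[[[1, -0.004, -0.03, 0, 0], [1, -0.004, -0.04, 0, 0.03], [1, -0.004, -0.045, 0, 0.05], [1, -0.004, -0.045, 0, 0.05], [1, -0.004, -0.045, 0, 0.05]]])

```text
time_s: 3.95
tcp_pos: [0.4546, 0.1468, 0.209]
eef_rot: [0.738, 0.674, 0.001, 0.0]
force: [0.7, 0.2, -0.2]
finger_gap: 0.534
finger_force: 61.0
```

jog_arm(series=[[[1, -0.004, -0.045, 0, 0.05], [1, -0.004, -0.045, 0, 0.05], [1, -0.004, -0.045, 0, 0.05], [1, -0.004, -0.045, 0, 0.04], [1, -0.004, -0.045, 0, 0]]])

```text
time_s: 4.45
tcp_pos: [0.4346, -0.0783, 0.2092]
eef_rot: [0.671, 0.741, 0.001, 0.001]
force: [1.4, -0.0, -0.2]
finger_gap: 0.528
finger_force: 61.0
```

jog_arm(series=[[[1, -0.002, -0.045, 0, 0], [1, 0, -0.03, 0, 0], [1, 0, -0.01, 0, 0], [1, 0, 0, 0, 0], [1, 0, 0, 0, 0]]])

```text
time_s: 4.95
tcp_pos: [0.4331, -0.1602, 0.2084]
eef_rot: [0.672, 0.741, 0.0, -0.0]
force: [0.7, 0.2, 0.1]
finger_gap: 0.531
finger_force: 61.0
```

```bash
cat >> h.py <<'E'
def marks(f,lo=(8,80,100),h=.0123,a=300):
    hsv=cv2.cvtColor(f['pixels'],cv2.COLOR_RGB2HSV); m=cv2.inRange(hsv,np.array(lo),np.array((25,255,255)))
    k,l,s,c=cv2.connectedComponentsWithStats(m)
    for i in range(1,k):
        if s[i,4]>a:
            w=ray(f,*c[i],h)
            if .38<w[0]<.52 and -.45<w[1]<-.1: print('mark',s[i],c[i].round(1),w.round(4))
E
python3 - <<'E'
from h import *
st(); f=grab('wrist'); save(f,'w2'); marks(f)
E
```

```text
t 4.95 tcp [ 0.4331 -0.1602  0.2084] yaw 5.62 q [ 0.12  0.31  0.24  1.98 -0.1   0.86  0.51] F [0.7 0.2 0.1] gap 0.531 ff 61.0 rot [ 0.672  0.741  0.    -0.   ]
mark [ 286  152   78   77 4280] [328.  198.1] [ 0.4364 -0.1501  0.0123]
mark [ 238  333  168  107 8852] [310.4 370.3] [ 0.4369 -0.3028  0.0123]
```

View pics/w2.png

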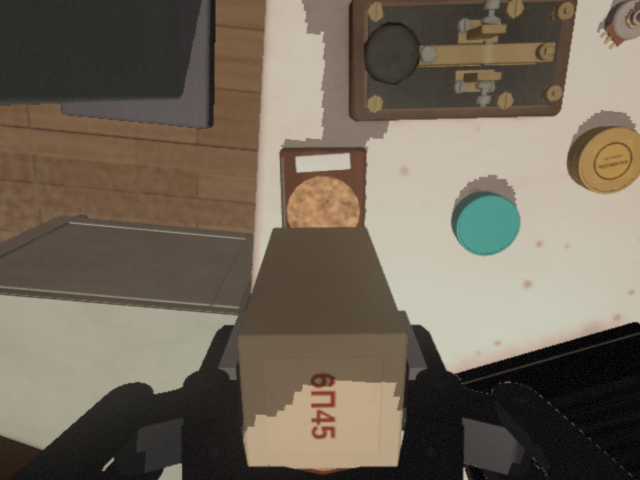

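View: mark_1 partly hidden, about u 287–360 and top v 177. The carton is upright in the grip, and mark_1's centre is near (323,213).

Run:
```python
from h import *
f=dict(np.load('/tmp/wrist.npz'))
c=f['pixels'][165:228,275:375].astype(int); m=((c[...,0]>130)&(c[...,0]-c[...,2]>45)).astype(np.uint8)
m=cv2.morphologyEx(m,cv2.MORPH_OPEN,np.ones((5,5)))
v,u=np.nonzero(m); print(len(u),u.min()+275,u.max()+275,v.min()+165)
# world-plane circle fit on boundary excluding bottom occlusion
k=max(cv2.findContours(m,0,cv2.CHAIN_APPROX_NONE)[0],key=len)[:,0]; k=k[k[:,1]<60]
W=np.array([ray(f,a+275,b+165,.0123)[:2] for a,b in k])
A=np.c_[2*W,np.ones(len(W))]; s=np.linalg.lstsq(A,(W**2).sum(1),rcond=None)[0]
print('c',s[:2],'r',np.sqrt(s[2]+s[:2]@s[:2]))
P=world(f); print('railz',np.median(P[190:225,300:350,2]),'bench',np.median(P[170:200,380:420,2]))
```

```text
3164 287 359 176
c [ 0.433594   -0.16126377] r 0.027379714756435043
railz 0.012200024485070265 bench -0.00012553974674342494
```

jog_arm(series=[[[1, 0.0005, -0.001, -0.035, 0.005], [1, 0, 0, -0.035, 0], [1, 0, 0, -0.025, 0], [1, 0, 0, -0.015, 0], [1, 0, 0, -0.002, 0]]])

```text
time_s: 5.5
tcp_pos: [0.4328, -0.1604, 0.0947]
eef_rot: [0.669, 0.743, -0.0, -0.002]
force: [-0.3, -0.4, -0.2]
finger_gap: 0.537
finger_force: 61.1
```

jog_arm(series=[[[1, 0, 0, 0, 0], [1, 0, 0, 0, 0], [1, 0, 0, 0, 0]]])

```text
time_s: 5.8
tcp_pos: [0.4341, -0.1624, 0.0972]
eef_rot: [0.67, 0.742, 0.0, 0.001]
force: [0.0, 0.6, 0.2]
finger_gap: 0.532
finger_force: 61.1
```

jog_arm(series=[[[1, 0, 0, -0.002, 0], [1, 0, 0, -0.001, 0], [1, 0, 0, 0, 0]]])

```text
time_s: 6.1
tcp_pos: [0.4334, -0.1625, 0.0933]
eef_rot: [0.67, 0.742, 0.0, 0.0]
force: [-0.1, -0.4, 0.3]
finger_gap: 0.531
finger_force: 61.1
```

jog_arm(series=[[[1, 0, 0.001, -0.001, 0], [1, 0, 0, -0.001, 0], [1, 0, 0, 0, 0], [1, 0, 0, 0, 0]]])

```text
time_s: 6.5
tcp_pos: [0.4334, -0.1617, 0.0921]
eef_rot: [0.67, 0.742, 0.0, 0.0]
force: [-2.1, 0.9, 12.2]
finger_gap: 0.533
finger_force: 62.3
```

jog_arm(series=[[[0.6, 0, 0, 0, 0], [-0.2, 0, 0, 0, 0], [-0.6, 0, 0, 0, 0], [-1, 0, 0, 0, 0], [-1, 0, 0, 0, 0]]])

```text
time_s: 7.0
tcp_pos: [0.4334, -0.1615, 0.0911]
eef_rot: [0.67, 0.742, -0.0, -0.0]
force: [0.3, -0.2, 0.5]
finger_gap: 0.996
finger_force: 0.0
```

jog_arm(series=[[[-1, 0, 0, 0.03, 0], [-1, 0, 0, 0.04, 0], [-1, 0, 0, 0.04, 0], [-1, 0, 0, 0.04, 0], [-1, 0, 0, 0.03, 0]]])

```text
time_s: 7.5
tcp_pos: [0.4336, -0.1617, 0.2737]
eef_rot: [0.67, 0.742, 0.0, 0.001]
force: [0.4, 0.6, -0.1]
finger_gap: 1.001
finger_force: 0.0
```

```bash
cat >> h.py <<'E'
def obj(f,x,y,zlo,zhi,r=.05):
    q=world(f).reshape(-1,3); q=q[(q[:,2]>zlo)&(q[:,2]<zhi)&(np.hypot(q[:,0]-x,q[:,1]-y)<r)]; p=(q[:,:2]*1000).astype(np.float32)
    if len(p)<20: print('few',len(p)); return
    R=cv2.minAreaRect(p); C=cv2.minEnclosingCircle(p)
    print('obj',len(p),'rect',np.round(R[0],1),np.round(R[1],1),round(R[2],1),'circ',np.round(C[0],1),round(C[1],1),'z',np.percentile(q[:,2],[5,50,95]).round(4))
E
python3 - <<'E'
from h import *
st(); f=grab('wrist'); obj(f,.4336,-.161,.1,.125); marks(f)
f=grab('top'); obj(f,.4336,-.161,.1,.125); save(f,'t2'); marks(f)
E
```

```text
t 7.5 tcp [ 0.4336 -0.1617  0.2737] yaw 5.83 q [ 0.1   0.24  0.26  1.88 -0.07  1.03  0.49] F [ 0.4  0.6 -0.1] gap 1.001 ff 0.0 rot [0.67  0.742 0.    0.001]
obj 4549 rect [ 432.1 -161.7] [46.  46.2] 6.1 circ [ 432.1 -161.6] 31.7 z [0.1104 0.1123 0.1134]
mark [ 292  254   61  172 7136] [323.7 332. ] [ 0.4502 -0.3047  0.0123]
obj 144 rect [ 432.  -151.9] [44.5 26.8] 6.1 circ [ 432.1 -152.2] 25.6 z [0.1075 0.1117 0.1148]
mark [446 286  24  21 372] [458.4 295.7] [ 0.4605 -0.3858  0.0123]
```

Carton is at (432.1, −161.7), within 1.6 mm of its mark. Next, the reel.

jog_arm(series=[[[-1, 0.014, 0.039, 0, 0.05], [-1, 0.014, 0.039, 0, 0.05], [-1, 0.014, 0.039, 0, 0.05], [-1, 0.014, 0.039, 0, 0.05], [-1, 0.014, 0.039, 0, 0.05]]])

```text
time_s: 8.1
tcp_pos: [0.5033, 0.0351, 0.2702]
eef_rot: [0.572, 0.821, -0.0, -0.001]
force: [1.6, -1.1, 0.4]
finger_gap: 1.002
finger_force: 0.0
```

jog_arm(series=[[[-1, 0.014, 0.039, 0, 0.05], [-1, 0.014, 0.039, 0, 0.05], [-1, 0.014, 0.039, 0, 0.05], [-1, 0.014, 0.039, 0, 0.05], [-1, 0.014, 0.039, 0, 0.05]]])

```text
time_s: 8.6
tcp_pos: [0.5734, 0.23, 0.2699]
eef_rot: [0.465, 0.885, -0.001, -0.001]
force: [0.7, -0.3, 0.4]
finger_gap: 1.004
finger_force: 0.0
```

jog_arm(series=[[[-1, 0.014, 0.039, 0, 0.05], [-1, 0.014, 0.037, -0.03, 0.05], [-1, 0, 0, -0.03, 0], [-1, 0, 0, 0, 0], [-1, 0, 0, 0, 0]]])

```text
time_s: 9.1
tcp_pos: [0.6012, 0.3033, 0.2105]
eef_rot: [0.421, 0.907, -0.001, -0.001]
force: [0.7, 0.2, 0.8]
finger_gap: 1.001
finger_force: 0.0
```

Run:
```python
from h import *
st(); f=grab('wrist'); save(f,'w3'); obj(f,.603,.304,.03,.045,.035); obj(f,.627,.097,.055,.075,.035)
```

```text
t 9.1 tcp [0.6012 0.3033 0.2105] yaw 40.16 q [-0.49  0.61 -0.02  1.42  0.02  1.11  0.18] F [0.7 0.2 0.8] gap 1.001 ff 0.0 rot [ 0.421  0.907 -0.001 -0.001]
obj 3876 rect [603.5 304.2] [52.9 53.5] 39.4 circ [603.5 304.2] 26.9 z [0.0344 0.0357 0.0368]
obj 849 rect [633.7 105.5] [18.7 34.6] 62.9 circ [632.  102.1] 18.2 z [0.057  0.0661 0.0673]
```

View pics/w3.png

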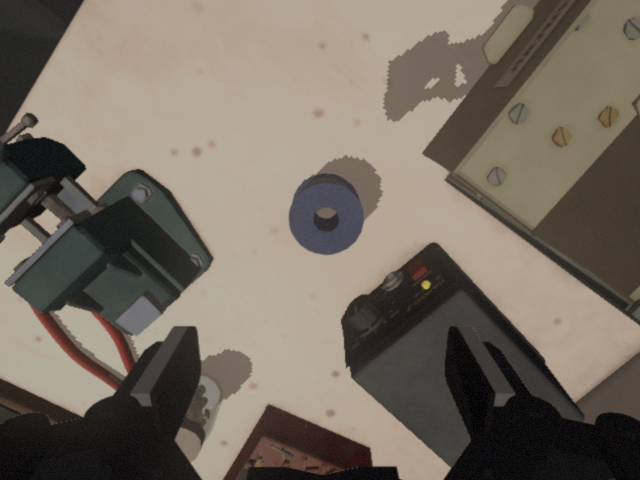

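Reel at pixel (326,216), i.e. (603.5, 304.2). The black box is nearby, so I'll check finger clearance.

```bash
cat >> h.py <<'E'
def clear(f,x,y,rad,L=.064,W=.016):
    q=world(f).reshape(-1,3); q=q[(q[:,2]<.15)]; d=q[:,:2]-[x,y]; r=np.hypot(*d.T)
    for a in range(0,180,10):
        c,s=np.cos(np.radians(a)),np.sin(np.radians(a)); p=d@[c,s]; t=d@[-s,c]
        m=(abs(p)<L)&(abs(t)<W)&(r>rad)&(q[:,2]>.008); b=(abs(p)<.045)&(abs(t)<.045)&(q[:,2]>.07)
        print(a,m.sum(),b.sum(),end='; ')
    print()
E
python3 - <<'E'
from h import *
f=dict(np.load('/tmp/wrist.npz')); clear(f,.6035,.3042,.035)
E
```

```text
0 0 0; 10 0 0; 20 0 0; 30 0 0; 40 0 0; 50 0 0; 60 0 0; 70 0 0; 80 0 0; 90 0 0; 100 0 0; 110 0 0; 120 0 0; 130 0 0; 140 50 0; 150 62 0; 160 62 0; 170 59 0;
```

jog_arm(series=[[[-1, 0.002, 0.001, -0.04, 0], [-1, 0, 0, -0.045, 0], [-1, 0, 0, -0.045, 0], [-1, 0, 0, -0.03, 0], [-1, 0, 0, -0.02, 0]]])

```text
time_s: 9.65
tcp_pos: [0.6039, 0.3042, 0.0309]
eef_rot: [0.422, 0.907, -0.0, 0.0]
force: [-0.1, -0.3, -0.7]
finger_gap: 0.998
finger_force: 0.0
```

jog_arm(series=[[[-1, 0, 0, 0, 0], [-1, 0, 0, 0, 0], [1, 0, 0, 0, 0], [1, 0, 0, 0, 0], [1, 0, 0, 0, 0]]])

```text
time_s: 10.15
tcp_pos: [0.6043, 0.3056, 0.0335]
eef_rot: [0.421, 0.907, 0.001, 0.001]
force: [-2.0, -0.5, 9.5]
finger_gap: 0.611
finger_force: 62.5
```

jog_arm(series=[[[1, 0, 0, 0, 0], [1, 0, 0, 0, 0], [1, 0, 0, 0, 0]]])

```text
time_s: 10.45
tcp_pos: [0.6043, 0.3056, 0.0335]
eef_rot: [0.421, 0.907, 0.001, 0.001]
force: [-2.0, -1.4, 8.7]
finger_gap: 0.614
finger_force: 62.6
```

jog_arm(series=[[[1, 0, 0, 0.02, 0], [1, 0, 0, 0.035, 0], [1, 0, 0, 0.04, 0], [1, 0, 0, 0.04, 0], [1, -0.01, -0.02, 0.03, 0]]])

```text
time_s: 10.95
tcp_pos: [0.5939, 0.2888, 0.1994]
eef_rot: [0.419, 0.908, 0.002, 0.001]
force: [1.2, -0.9, -2.3]
finger_gap: 0.609
finger_force: 63.7
```

jog_arm(series=[[[1, -0.015, -0.035, 0, -0.04], [1, -0.015, -0.04, 0, -0.04], [1, -0.015, -0.045, 0, -0.05], [1, -0.015, -0.045, 0, -0.05], [1, -0.015, -0.045, 0, -0.05]]])

```text
time_s: 11.45
tcp_pos: [0.5175, 0.0738, 0.1969]
eef_rot: [0.523, 0.852, 0.0, 0.0]
force: [0.7, -0.9, -2.9]
finger_gap: 0.612
finger_force: 63.8
```

jog_arm(series=[[[1, -0.015, -0.045, 0, -0.05], [1, -0.015, -0.045, 0, -0.05], [1, -0.015, -0.045, 0, -0.05], [1, -0.015, -0.045, 0, -0.05], [1, -0.01, -0.045, 0, -0.05]]])

```text
time_s: 11.95
tcp_pos: [0.447, -0.1511, 0.197]
eef_rot: [0.625, 0.78, 0.0, 0.0]
force: [1.5, -0.7, -2.8]
finger_gap: 0.609
finger_force: 63.6
```

jog_arm(series=[[[1, 0, -0.045, 0, -0.05], [1, 0, -0.045, 0, -0.05], [1, 0, -0.035, 0, -0.02], [1, 0, -0.025, 0, 0], [1, 0, -0.016, 0, 0]]])

```text
time_s: 12.45
tcp_pos: [0.4478, -0.3178, 0.1967]
eef_rot: [0.671, 0.741, -0.0, 0.0]
force: [0.2, 1.1, -3.1]
finger_gap: 0.613
finger_force: 63.6
```

jog_arm(series=[[[1, 0, 0, 0, 0], [1, 0, 0, 0, 0]]])

```text
time_s: 12.65
tcp_pos: [0.4485, -0.3144, 0.1962]
eef_rot: [0.67, 0.742, 0.0, -0.0]
force: [-0.1, 0.2, -4.3]
finger_gap: 0.612
finger_force: 63.6
```

```bash
cat >> h.py <<'E'
def fit(f,x,y,h=.0123,r=.026,name=None):
    # cork circle around (x,y): mask on colour, robust circle fit of its rim in the plane
    K,T=f['intrinsics'],f['world_from_camera']
    px=f['pixels'].astype(int); m=((px[...,0]>110)&(px[...,0]-px[...,2]>45)).astype(np.uint8)
    m=cv2.morphologyEx(m,cv2.MORPH_OPEN,np.ones((3,3)))
    W=[]
    for k in cv2.findContours(m,0,cv2.CHAIN_APPROX_NONE)[0]:
        for a,b in k[:,0]:
            w=ray(f,a,b,h)[:2]
            if abs(np.hypot(w[0]-x,w[1]-y)-.028)<.005: W.append(w)
    W=np.array(W)
    for _ in range(4):
        s=np.linalg.lstsq(np.c_[2*W,np.ones(len(W))],(W**2).sum(1),rcond=None)[0]; R=np.sqrt(s[2]+s[:2]@s[:2])
        W2=W[abs(np.hypot(*(W-s[:2]).T)-R)<.0015]; W=W2 if len(W2)>30 else W
    print('mark fit',s[:2].round(4),'r',R.round(4),len(W))
E
python3 - <<'E'
from h import *
st(); f=grab('wrist'); save(f,'w4'); fit(f,.4415,-.2357); fit(f,.449,-.310)
q=world(f).reshape(-1,3); m=(q[:,2]>.03)&(q[:,1]>-.36)&(q[:,1]<-.21)&(q[:,0]>.47); print('tower nearest',q[m][:,0].min() if m.any() else None)
E
```

```text
t 12.65 tcp [ 0.4485 -0.3144  0.1962] yaw 5.88 q [ 0.43  0.45  0.21  1.79 -0.11  0.91  0.79] F [-0.1  0.2 -4.3] gap 0.612 ff 63.6 rot [ 0.67   0.742  0.    -0.   ]
mark fit [ 0.4406 -0.2369] r 0.0271 199
mark fit [ 0.4496 -0.3101] r 0.0287 154
tower nearest 0.47000096362461735
```

View pics/w4.png

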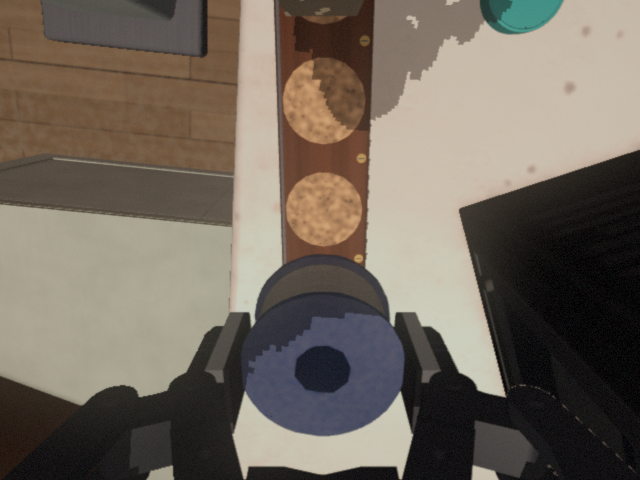

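Run:
```python
from h import *
f=dict(np.load('/tmp/wrist.npz'))
for p in((324,208.5),(324,100.5)): print(ray(f,*p,.0123).round(4))
obj(f,.4485,-.314,.19,.215,.05)
```

```text
[ 0.4493 -0.3094  0.0123]
[ 0.4415 -0.2352  0.0123]
obj 22835 rect [ 445.6 -311.3] [57.4 64.2] 59.2 circ [ 447.8 -307.9] 40.0 z [0.1947 0.1984 0.2113]
```

Mark_3 is at (324,208), i.e. (0.4492, −0.3098). Lowering.

jog_arm(series=[[[1, 0.0007, 0.0045, -0.03, 0], [1, 0, 0, -0.04, 0], [1, 0, 0, -0.04, 0], [1, 0, 0, -0.025, 0], [1, 0, 0, -0.011, 0]]])

```text
time_s: 13.2
tcp_pos: [0.4487, -0.3084, 0.0482]
eef_rot: [0.669, 0.743, 0.0, -0.002]
force: [0.2, 1.0, -2.4]
finger_gap: 0.613
finger_force: 63.7
```

jog_arm(series=[[[1, 0, 0, 0, 0], [1, 0, 0, 0, 0], [1, 0, 0, -0.001, 0], [1, 0, 0, 0, 0], [1, 0, 0, 0, 0]]])

```text
time_s: 13.7
tcp_pos: [0.4495, -0.3113, 0.0501]
eef_rot: [0.67, 0.742, 0.0, 0.001]
force: [0.2, -1.1, -2.9]
finger_gap: 0.614
finger_force: 63.7
```

jog_arm(series=[[[1, 0, 0.0015, -0.002, 0], [1, 0, 0, -0.001, 0], [1, 0, 0, -0.001, 0], [1, 0, 0, 0, 0], [1, 0, 0, 0, 0]]])

```text
time_s: 14.2
tcp_pos: [0.4491, -0.3093, 0.0458]
eef_rot: [0.67, 0.742, 0.0, -0.0]
force: [-1.7, 2.4, 4.4]
finger_gap: 0.617
finger_force: 64.7
```

jog_arm(series=[[[0.4, 0, 0, 0, 0], [-0.4, 0, 0, 0, 0], [-1, 0, 0, 0, 0], [-1, 0, 0, 0, 0], [-1, 0, 0, 0, 0]]])

```text
time_s: 14.7
tcp_pos: [0.4492, -0.3096, 0.0452]
eef_rot: [0.67, 0.742, -0.0, 0.0]
force: [0.3, 0.0, -0.1]
finger_gap: 1.0
finger_force: 0.0
```

jog_arm(series=[[[-1, 0, 0, 0.03, 0], [-1, 0, 0, 0.04, 0], [-1, 0, 0, 0.045, 0], [-1, 0, 0, 0.045, 0], [-1, 0, 0, 0.04, 0]]])

```text
time_s: 15.2
tcp_pos: [0.449, -0.3096, 0.2476]
eef_rot: [0.67, 0.742, 0.0, 0.001]
force: [0.1, -1.0, -0.3]
finger_gap: 1.0
finger_force: 0.0
```

Run:
```python
from h import *
st(); f=grab('wrist'); obj(f,.4492,-.3098,.043,.055,.035)
f=grab('top'); obj(f,.627,.097,.055,.075,.03); clear(f,.627,.097,.032); obj(f,.6234,-.0996,.012,.03,.028); clear(f,.6234,-.0996,.032)
```

```text
t 15.2 tcp [ 0.449  -0.3096  0.2476] yaw 5.83 q [ 0.4   0.39  0.23  1.73 -0.1   1.03  0.77] F [ 0.1 -1.  -0.3] gap 1.0 ff 0.0 rot [0.67  0.742 0.    0.001]
obj 3360 rect [ 449.3 -309.9] [53.1 53.3] 62.9 circ [ 449.3 -310.1] 27.0 z [0.0467 0.048  0.0492]
obj 211 rect [627.2  97.3] [36.2 37. ] 0.3 circ [626.6  97.1] 19.0 z [0.0622 0.0662 0.07  ]
0 29 11; 10 55 11; 20 74 11; 30 85 11; 40 87 11; 50 71 11; 60 42 11; 70 21 11; 80 3 11; 90 0 11; 100 0 11; 110 0 11; 120 0 11; 130 0 11; 140 0 11; 150 0 11; 160 2 11; 170 12 11; 
obj 252 rect [632.3 -99.6] [43.6 40.4] 46.9 circ [ 633.3 -100.9] 23.7 z [0.0148 0.0186 0.0221]
0 20 0; 10 16 0; 20 13 0; 30 11 0; 40 4 0; 50 4 0; 60 1 0; 70 0 0; 80 0 0; 90 0 0; 100 0 0; 110 4 0; 120 33 0; 130 67 0; 140 89 0; 150 85 0; 160 62 0; 170 31 0;
```

jog_arm(series=[[[-1, 0, 0.04, 0, -0.06], [-1, 0, 0.04, 0, -0.06], [-1, 0, 0.04, 0, -0.06], [-1, 0, 0.04, 0, -0.06], [-1, 0.018, 0.031, 0, -0.06]]])

```text
time_s: 15.8
tcp_pos: [0.4651, -0.1165, 0.2448]
eef_rot: [0.774, 0.633, -0.0, -0.001]
force: [1.2, -0.3, -0.1]
finger_gap: 0.995
finger_force: 0.0
```

jog_arm(series=[[[-1, 0.022, 0.031, 0, -0.06], [-1, 0.023, 0.031, 0, -0.06], [-1, 0.023, 0.031, 0, -0.06], [-1, 0.023, 0.031, 0, -0.06], [-1, 0.023, 0.031, 0, -0.06]]])

```text
time_s: 16.3
tcp_pos: [0.5816, 0.0379, 0.2445]
eef_rot: [0.86, 0.51, -0.0, -0.0]
force: [1.0, 0.6, -0.6]
finger_gap: 0.998
finger_force: 0.0
```

jog_arm(series=[[[-1, 0.023, 0.031, 0, -0.06], [-1, 0.023, 0.03, 0, -0.054], [-1, 0, 0, 0, 0], [-1, 0, 0, 0, 0]]])

```text
time_s: 16.7
tcp_pos: [0.6269, 0.0982, 0.2438]
eef_rot: [0.887, 0.462, -0.001, -0.0]
force: [-1.6, -0.7, 0.4]
finger_gap: 0.997
finger_force: 0.0
```

Run:
```python
from h import *
st(); f=grab('wrist'); save(f,'w5'); obj(f,.627,.097,.055,.075,.03); clear(f,.627,.097,.032)
```

```text
t 16.7 tcp [0.6269 0.0982 0.2438] yaw -34.94 q [-0.37  0.54  0.29  1.49 -0.16  1.14 -0.66] F [-1.6 -0.7  0.4] gap 0.997 ff 0.0 rot [ 0.887  0.462 -0.001 -0.   ]
obj 2213 rect [626.9  96.7] [36.6 37.2] 9.9 circ [626.9  96.6] 19.6 z [0.0631 0.0664 0.0676]
0 68 0; 10 198 0; 20 437 0; 30 627 0; 40 755 0; 50 665 0; 60 438 0; 70 218 0; 80 56 0; 90 0 0; 100 0 0; 110 0 0; 120 0 0; 130 0 0; 140 0 0; 150 0 0; 160 2 0; 170 17 0;
```

View pics/w5.png

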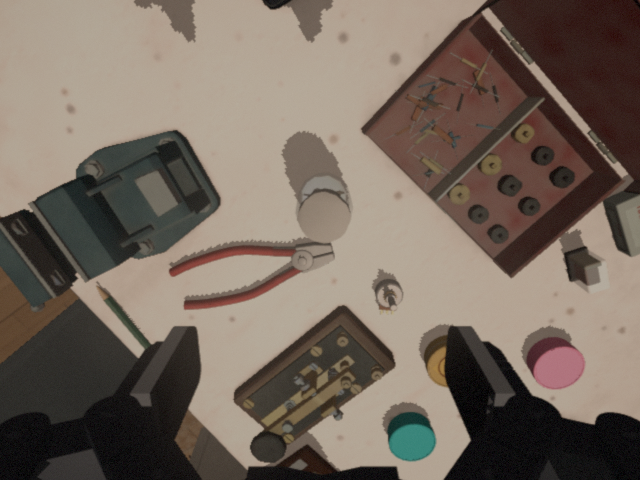

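Jar lid at (325,213), i.e. (626.9, 96.6). The closing line is clear, so I'll descend and grip.

jog_arm(series=[[[-1, 0, -0.0015, -0.04, 0], [-1, 0, 0, -0.045, 0], [-1, 0, 0, -0.045, 0], [-1, 0, 0, -0.042, 0], [-1, 0, 0, -0.03, 0]]])

```text
time_s: 17.25
tcp_pos: [0.6253, 0.0938, 0.0409]
eef_rot: [0.888, 0.46, -0.001, -0.0]
force: [-0.0, 0.6, 0.3]
finger_gap: 0.999
finger_force: 0.0
```

jog_arm(series=[[[-1, 0, 0, 0, 0], [-1, 0, 0, 0, 0], [1, 0, 0, 0, 0], [1, 0, 0, 0, 0], [1, 0, 0, 0, 0]]])

```text
time_s: 17.75
tcp_pos: [0.6278, 0.0961, 0.045]
eef_rot: [0.887, 0.461, 0.001, 0.0]
force: [-1.2, -0.2, 0.7]
finger_gap: 0.516
finger_force: 0.5
```

jog_arm(series=[[[1, 0, 0, 0, 0], [1, 0, 0, 0, 0], [1, 0, 0, 0, 0]]])

```text
time_s: 18.05
tcp_pos: [0.6279, 0.0961, 0.0452]
eef_rot: [0.887, 0.461, 0.001, 0.0]
force: [-1.4, -0.4, 8.3]
finger_gap: 0.5
finger_force: 60.2
```

jog_arm(series=[[[1, 0, 0, 0.02, 0], [1, 0, 0, 0.035, 0], [1, 0, 0, 0.04, 0], [1, 0, 0, 0.04, 0], [1, 0, 0, 0.03, 0]]])

```text
time_s: 18.55
tcp_pos: [0.6275, 0.0959, 0.2116]
eef_rot: [0.887, 0.461, 0.001, 0.0]
force: [0.1, -0.2, -2.2]
finger_gap: 0.498
finger_force: 61.1
```

jog_arm(series=[[[1, -0.018, -0.02, 0, 0.05], [1, -0.02, -0.03, 0, 0.07], [1, -0.022, -0.035, 0, 0.07], [1, -0.022, -0.035, 0, 0.07], [1, -0.022, -0.035, 0, 0.07]]])

```text
time_s: 19.05
tcp_pos: [0.522, -0.0602, 0.2088]
eef_rot: [0.798, 0.602, 0.0, 0.0]
force: [0.2, -1.3, -2.4]
finger_gap: 0.498
finger_force: 61.2
```

jog_arm(series=[[[1, -0.022, -0.035, 0, 0.07], [1, -0.02, -0.035, 0, 0.07], [1, -0.018, -0.035, 0, 0.07], [1, -0.013, -0.035, 0, 0.07], [1, -0.009, -0.02, 0, 0.06]]])

```text
time_s: 19.55
tcp_pos: [0.4394, -0.2221, 0.2091]
eef_rot: [0.686, 0.727, -0.0, 0.001]
force: [0.3, 0.2, -1.4]
finger_gap: 0.496
finger_force: 61.2
```

jog_arm(series=[[[1, 0, -0.015, 0, 0.044], [1, 0, 0, 0, 0], [1, 0, 0, 0, 0]]])

```text
time_s: 19.85
tcp_pos: [0.4411, -0.2336, 0.2085]
eef_rot: [0.671, 0.742, 0.0, -0.0]
force: [0.6, 0.4, -1.5]
finger_gap: 0.496
finger_force: 61.2
```

Run:
```python
from h import *
st(); f=grab('wrist'); save(f,'w6'); obj(f,.432,-.162,.1,.125)
```

```text
t 19.85 tcp [ 0.4411 -0.2336  0.2085] yaw 5.75 q [ 0.32  0.36  0.16  1.9  -0.07  0.89  0.62] F [ 0.6  0.4 -1.5] gap 0.496 ff 61.2 rot [ 0.671  0.742  0.    -0.   ]
obj 9259 rect [ 432.1 -162.1] [46.  46.3] 6.1 circ [ 432.  -161.7] 31.8 z [0.1111 0.1123 0.1134]
```

View pics/w6.png

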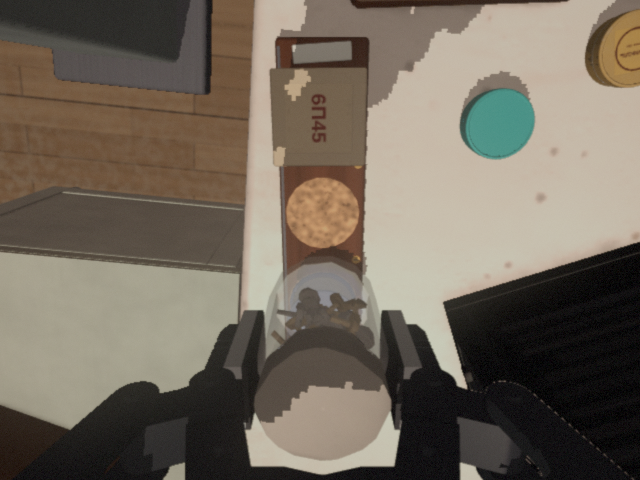

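The jar hangs upright in the grip and mark_2 is visible at (323,213). Lowering.

jog_arm(series=[[[1, 0, -0.001, -0.03, 0], [1, 0, 0, -0.04, 0], [1, 0, 0, -0.04, 0], [1, 0, 0, -0.025, 0], [1, 0, 0, -0.013, 0]]])

```text
time_s: 20.4
tcp_pos: [0.4406, -0.2329, 0.0581]
eef_rot: [0.67, 0.743, -0.0, -0.002]
force: [-0.1, 0.9, -1.3]
finger_gap: 0.498
finger_force: 61.2
```

jog_arm(series=[[[1, 0, 0, 0, 0], [1, 0, 0, 0, 0], [1, 0, 0, -0.001, 0], [1, 0, 0, 0, 0], [1, 0, 0, 0, 0]]])

```text
time_s: 20.9
tcp_pos: [0.4415, -0.235, 0.0598]
eef_rot: [0.67, 0.742, 0.0, 0.0]
force: [0.6, -0.4, -2.0]
finger_gap: 0.497
finger_force: 62.4
```

jog_arm(series=[[[1, 0, -0.0005, -0.001, 0], [1, 0, 0, -0.001, 0], [1, 0, 0, -0.001, 0], [1, 0, 0, 0, 0], [1, 0, 0, 0, 0]]])

```text
time_s: 21.4
tcp_pos: [0.4413, -0.2358, 0.0572]
eef_rot: [0.67, 0.742, 0.0, 0.0]
force: [-2.4, 2.2, 11.6]
finger_gap: 0.503
finger_force: 63.6
```

jog_arm(series=[[[0.5, 0, 0, 0, 0], [-0.3, 0, 0, 0, 0], [-1, 0, 0, 0, 0], [-1, 0, 0, 0, 0], [-1, 0, 0, 0, 0]]])

```text
time_s: 21.9
tcp_pos: [0.4411, -0.2355, 0.0562]
eef_rot: [0.67, 0.742, -0.0, -0.0]
force: [-0.5, 0.4, 0.6]
finger_gap: 1.002
finger_force: 0.0
```

jog_arm(series=[[[-1, 0, 0, 0.03, 0], [-1, 0, 0, 0.04, 0], [-1, 0, 0, 0.04, 0], [-1, 0, 0, 0.04, 0], [-1, 0, 0, 0.03, 0]]])

```text
time_s: 22.4
tcp_pos: [0.4413, -0.2357, 0.2388]
eef_rot: [0.67, 0.742, 0.0, 0.001]
force: [0.2, -0.2, 0.2]
finger_gap: 1.0
finger_force: 0.0
```

Run:
```python
from h import *
st(); f=grab('wrist'); obj(f,.4414,-.2355,.073,.09,.03); obj(f,.4492,-.3098,.043,.055,.035); obj(f,.432,-.162,.1,.125)
```

```text
t 22.4 tcp [ 0.4413 -0.2357  0.2388] yaw 5.84 q [ 0.32  0.33  0.17  1.85 -0.07  0.97  0.62] F [ 0.2 -0.2  0.2] gap 1.0 ff 0.0 rot [0.67  0.742 0.    0.001]
obj 2404 rect [ 442.1 -235.8] [36.6 37.6] 51.0 circ [ 441.8 -235.7] 19.4 z [0.0773 0.0787 0.0798]
obj 2908 rect [ 449.2 -309.8] [53.4 53.2] 0.5 circ [ 449.5 -310.2] 27.5 z [0.0467 0.048  0.0492]
obj 7242 rect [ 432.1 -162.1] [46.1 45.5] 6.0 circ [ 432.2 -161.8] 31.8 z [0.1111 0.1123 0.1135]
```

jog_arm(series=[[[-1, 0, 0.035, 0, 0.13], [-1, 0, 0.035, 0, 0.13], [-1, 0.01, 0.03, 0, 0.13], [-1, 0.02, 0.02, 0, 0.13], [-1, 0.03, 0.016, 0, 0.13]]])

```text
time_s: 22.95
tcp_pos: [0.5006, -0.098, 0.2364]
eef_rot: [0.395, 0.919, -0.0, -0.0]
force: [1.0, -0.4, 0.9]
finger_gap: 0.999
finger_force: 0.0
```

jog_arm(series=[[[-1, 0.03, 0, 0, 0.13], [-1, 0.03, 0, 0, 0.13], [-1, 0.03, 0, 0, 0.13], [-1, 0.025, 0, 0, 0.13], [-1, 0.015, 0, -0.02, 0.12]]])

```text
time_s: 23.45
tcp_pos: [0.6342, -0.0995, 0.2176]
eef_rot: [0.087, 0.996, 0.0, 0.002]
force: [-0.3, -0.4, 0.1]
finger_gap: 0.996
finger_force: 0.0
```

jog_arm(series=[[[-1, 0, 0, -0.02, 0], [-1, 0, 0, 0, 0], [-1, 0, 0, 0, 0]]])

```text
time_s: 23.75
tcp_pos: [0.6307, -0.0996, 0.196]
eef_rot: [0.09, 0.996, -0.0, -0.001]
force: [0.8, -0.0, 0.2]
finger_gap: 0.999
finger_force: 0.0
```

Run:
```python
from h import *
st(); f=grab('wrist'); save(f,'w7'); obj(f,.632,-.1,.017,.03,.03); clear(f,.632,-.1,.032)
```

```text
t 23.75 tcp [ 0.6307 -0.0996  0.196 ] yaw 79.72 q [ 0.23  0.57 -0.18  1.54  0.11  1.04  1.41] F [ 0.8 -0.   0.2] gap 0.999 ff 0.0 rot [ 0.09   0.996 -0.    -0.001]
obj 3327 rect [ 635.4 -101.4] [47.1 47.9] 78.1 circ [ 635.5 -101.4] 24.2 z [0.0177 0.0189 0.0201]
0 0 0; 10 0 0; 20 0 0; 30 0 0; 40 0 0; 50 0 0; 60 0 0; 70 0 0; 80 0 0; 90 0 0; 100 0 0; 110 0 0; 120 30 0; 130 287 0; 140 546 0; 150 567 0; 160 393 0; 170 77 0;
```

View pics/w7.png

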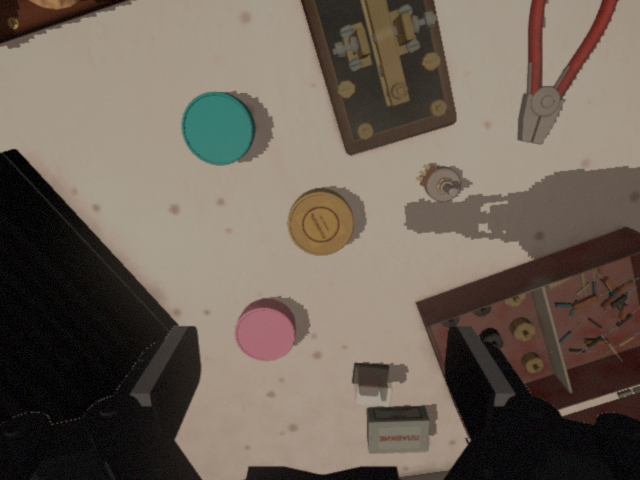

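The yellow tin is at (321,222), i.e. (635.4, −101.4). The turquoise one (218,128) and pink one (266,332) are outside the finger line. Descending.

jog_arm(series=[[[-1, 0.0045, -0.002, -0.04, 0], [-1, 0, 0, -0.045, 0], [-1, 0, 0, -0.04, 0], [-1, 0, 0, -0.03, 0], [-1, 0, 0, -0.013, 0]]])

```text
time_s: 24.3
tcp_pos: [0.6347, -0.1015, 0.0267]
eef_rot: [0.089, 0.996, -0.0, -0.001]
force: [0.5, -0.1, -0.6]
finger_gap: 0.999
finger_force: 0.0
```

jog_arm(series=[[[-1, 0, 0, 0, 0], [-1, 0, 0, 0, 0]]])

```text
time_s: 24.5
tcp_pos: [0.6368, -0.1017, 0.0301]
eef_rot: [0.089, 0.996, -0.0, 0.001]
force: [0.5, -0.6, 0.7]
finger_gap: 0.996
finger_force: 0.0
```

jog_arm(series=[[[-1, -0.001, 0, -0.003, 0], [-1, 0, 0, 0, 0], [1, 0, 0, 0, 0], [1, 0, 0, 0, 0], [1, 0, 0, 0, 0]]])

```text
time_s: 25.0
tcp_pos: [0.6349, -0.1016, 0.026]
eef_rot: [0.089, 0.996, -0.0, 0.0]
force: [-0.5, 0.1, 3.6]
finger_gap: 0.534
finger_force: 61.5
```

jog_arm(series=[[[1, 0, 0, 0, 0], [1, 0, 0, 0, 0], [1, 0, 0, 0, 0]]])

```text
time_s: 25.3
tcp_pos: [0.635, -0.1016, 0.0261]
eef_rot: [0.089, 0.996, -0.0, 0.0]
force: [-1.8, -0.6, 6.5]
finger_gap: 0.536
finger_force: 60.9
```

jog_arm(series=[[[1, 0, 0, 0.02, 0], [1, 0, 0, 0.035, 0], [1, 0, 0, 0.04, 0], [1, 0, 0, 0.04, 0], [1, -0.01, 0, 0.025, 0]]])

```text
time_s: 25.8
tcp_pos: [0.6263, -0.1014, 0.1885]
eef_rot: [0.089, 0.996, 0.0, 0.002]
force: [0.2, -0.3, -1.2]
finger_gap: 0.535
finger_force: 61.4
```

jog_arm(series=[[[1, -0.02, 0, 0, -0.1], [1, -0.03, 0, 0, -0.12], [1, -0.03, 0, 0, -0.12], [1, -0.03, -0.01, 0, -0.12], [1, -0.03, -0.015, 0, -0.12]]])

```text
time_s: 26.3
tcp_pos: [0.4835, -0.1258, 0.1854]
eef_rot: [0.372, 0.928, 0.0, 0.0]
force: [0.9, -0.7, -0.1]
finger_gap: 0.536
finger_force: 61.4
```

jog_arm(series=[[[1, -0.02, -0.025, 0, -0.12], [1, -0.008, -0.035, 0, -0.12], [1, 0, -0.04, 0, -0.12], [1, 0, -0.04, 0, -0.12], [1, 0, -0.04, 0, -0.12]]])

```text
time_s: 26.8
tcp_pos: [0.4564, -0.308, 0.1856]
eef_rot: [0.63, 0.777, 0.0, 0.0]
force: [0.8, -0.5, -0.2]
finger_gap: 0.537
finger_force: 61.3
```

jog_arm(series=[[[1, 0, -0.035, 0, -0.108], [1, 0, -0.025, 0, 0], [1, 0, -0.015, 0, 0], [1, 0, 0, 0, 0], [1, 0, 0, 0, 0]]])

```text
time_s: 27.3
tcp_pos: [0.4568, -0.3802, 0.185]
eef_rot: [0.669, 0.743, 0.0, -0.001]
force: [0.2, 1.1, -0.2]
finger_gap: 0.535
finger_force: 61.3
```

Run:
```python
from h import *
st(); f=grab('wrist'); save(f,'w8'); obj(f,.4492,-.3098,.043,.055,.035); obj(f,.4414,-.2355,.073,.09,.03)
```

```text
t 27.3 tcp [ 0.4568 -0.3802  0.185 ] yaw 6.01 q [ 0.54  0.52  0.19  1.68 -0.12  0.95  0.87] F [ 0.2  1.1 -0.2] gap 0.535 ff 61.3 rot [ 0.669  0.743  0.    -0.001]
obj 6259 rect [ 449.2 -310.1] [53.2 53.1] 50.4 circ [ 449.2 -310.1] 26.9 z [0.0468 0.048  0.0492]
few 1
```

View pics/w8.png

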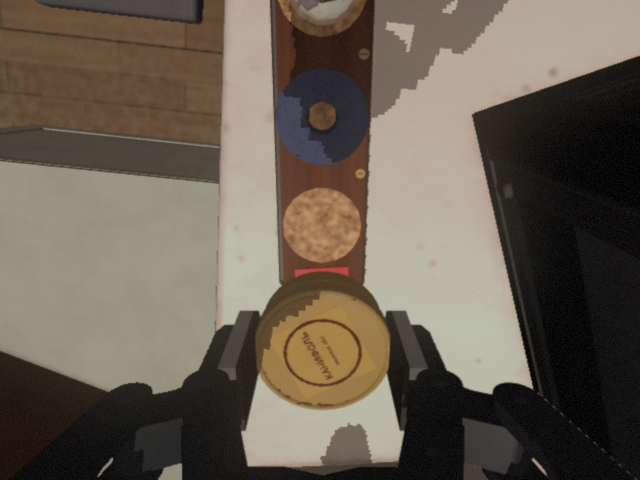

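The tin is level in the grip, mark_4 is at (322,225) by the red tab, and the reel is centred. Lowering.

jog_arm(series=[[[1, 0, -0.0035, -0.03, 0], [1, 0, 0, -0.04, 0], [1, 0, 0, -0.04, 0], [1, 0, 0, -0.025, 0], [1, 0, 0, -0.009, 0]]])

```text
time_s: 27.85
tcp_pos: [0.4562, -0.3821, 0.0389]
eef_rot: [0.669, 0.744, 0.0, -0.002]
force: [-0.9, 0.2, -0.4]
finger_gap: 0.537
finger_force: 61.5
```

jog_arm(series=[[[1, 0, 0, 0, 0], [1, 0, 0, 0, 0], [1, 0, 0, -0.001, 0], [1, 0, 0, 0, 0], [1, 0, 0, 0, 0]]])

```text
time_s: 28.35
tcp_pos: [0.457, -0.3853, 0.0411]
eef_rot: [0.669, 0.743, 0.0, 0.001]
force: [0.4, -0.3, 0.4]
finger_gap: 0.532
finger_force: 61.8
```

Run:
```python
from h import *
f=dict(np.load('/tmp/wrist.npz')); print(ray(f,321.5,224.5,.0123).round(4)); fit(f,.4569,-.3844)
```

```text
[ 0.4567 -0.3841  0.0123]
mark fit [ 0.4566 -0.3851] r 0.0277 218
```

jog_arm(series=[[[1, 0, 0.0005, -0.002, 0], [1, 0, 0, -0.001, 0], [1, 0, 0, 0, 0], [1, 0, 0, 0, 0]]])

```text
time_s: 28.75
tcp_pos: [0.4568, -0.3848, 0.0384]
eef_rot: [0.669, 0.743, 0.0, 0.001]
force: [-2.5, 1.3, 10.2]
finger_gap: 0.534
finger_force: 63.0
```

Contact at 10 N. Releasing, backing off and checking.

jog_arm(series=[[[0.5, 0, 0, 0, 0], [-0.3, 0, 0, 0, 0], [-1, 0, 0, 0, 0], [-1, 0, 0, 0, 0], [-1, 0, 0, 0, 0]]])

```text
time_s: 29.25
tcp_pos: [0.4566, -0.3845, 0.0371]
eef_rot: [0.669, 0.743, -0.0, -0.0]
force: [0.1, -0.1, -0.3]
finger_gap: 0.999
finger_force: 0.0
```

jog_arm(series=[[[-1, 0, 0, 0.03, 0], [-1, 0, 0, 0.045, 0], [-1, 0, 0, 0.045, 0], [-1, 0, 0, 0.045, 0], [-1, 0, 0, 0.04, 0]]])

```text
time_s: 29.75
tcp_pos: [0.4565, -0.3846, 0.2446]
eef_rot: [0.669, 0.743, -0.0, 0.0]
force: [1.6, -0.0, -0.3]
finger_gap: 0.999
finger_force: 0.0
```

jog_arm(series=[[[-1, 0, 0, 0, 0], [-1, 0, 0, 0, 0], [-1, 0, 0, 0, 0]]])

```text
time_s: 30.05
tcp_pos: [0.4561, -0.3839, 0.2409]
eef_rot: [0.669, 0.743, -0.0, -0.001]
force: [0.4, 0.1, -0.4]
finger_gap: 1.005
finger_force: 0.0
```

Run:
```python
from h import *
st(); f=grab('wrist'); save(f,'w9'); obj(f,.4567,-.3845,.027,.04,.03); obj(f,.4492,-.3098,.043,.055,.035); obj(f,.4414,-.2355,.073,.09,.03); obj(f,.432,-.162,.1,.125)
```

```text
t 30.05 tcp [ 0.4561 -0.3839  0.2409] yaw 5.97 q [ 0.53  0.48  0.2   1.6  -0.1   1.08  0.86] F [ 0.4  0.1 -0.4] gap 1.005 ff 0.0 rot [ 0.669  0.743 -0.    -0.001]
obj 2842 rect [ 457.1 -385.2] [47.3 47.8] 71.1 circ [ 457.3 -385.6] 24.3 z [0.03   0.0312 0.0325]
obj 4315 rect [ 449.3 -310.1] [53.4 52.9] 31.7 circ [ 449.1 -310.1] 26.9 z [0.0467 0.048  0.0492]
obj 391 rect [ 443.6 -251.8] [25.6  6. ] 7.0 circ [ 443.3 -249. ] 12.8 z [0.0745 0.0785 0.0799]
few 0
```

View pics/w9.png

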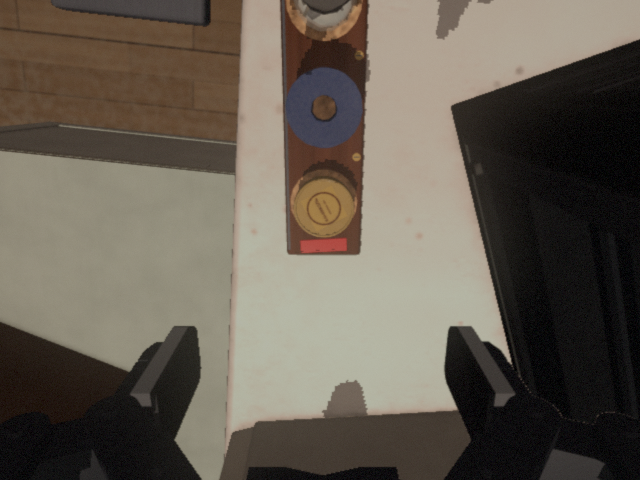

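The tin (324,204), reel (325,107) and jar (328,10) all stand centred on their marks, with nothing touching them. The carton was checked earlier.

```bash
python3 -c "
from cell import ctrl
print(ctrl.finish_job())"
```

```text
the job is handed in; nothing more can be done
None
```

All four supplies stand upright on the rail in order of height, carton, jar, reel and tin from the white tab to the red tab, each measured within about 2 mm of its mark's centre; the job is handed in at about 30 s on the robot's clock.

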